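# Stopper the clean flasks

### The job

Close the four clean glass flasks for storage: pick out the four plain rubber stoppers and put each one into the neck of the flask that it fits, smallest to smallest and so on up to the largest, fully down with its head resting level on the lip. Keep the flasks standing where they are, and leave the stopper with the glass tube and the cork where they are.

Things in the scene. Friction and masses are not known exactly. Their poses are not given: they have to be found in the camera images.
- flask_small: the smallest of four empty, loose, clear glass conical flasks standing on the bench: 92 mm high, base 66 mm across, narrowing to an open round neck 30 mm long with a bore of 26 mm; its slightly flared lip is 34 mm across outside and 30 mm inside at the very top. Origin: centre of the underside; z points up along the axis, so the centre of the mouth is at z = 92 mm.
- flask_medium: the second smallest of four empty, loose, clear glass conical flasks standing on the bench: 106 mm high, base 78 mm across, narrowing to an open round neck 30 mm long with a bore of 33 mm; its slightly flared lip is 41 mm across outside and 37 mm inside at the very top. Origin: centre of the underside; z points up along the axis, so the centre of the mouth is at z = 106 mm.
- flask_large: the second largest of four empty, loose, clear glass conical flasks standing on the bench: 120 mm high, base 90 mm across, narrowing to an open round neck 30 mm long with a bore of 40 mm; its slightly flared lip is 48 mm across outside and 44 mm inside at the very top. Origin: centre of the underside; z points up along the axis, so the centre of the mouth is at z = 120 mm.
- flask_largest: the largest of four empty, loose, clear glass conical flasks standing on the bench: 134 mm high, base 102 mm across, narrowing to an open round neck 30 mm long with a bore of 47 mm; its slightly flared lip is 55 mm across outside and 51 mm inside at the very top. Origin: centre of the underside; z points up along the axis, so the centre of the mouth is at z = 134 mm.
- stopper_small_center (a point): the smallest of four loose plain dark rubber stoppers; fits the smallest flask. Stands on its narrow end, 34 mm high: round head 40 mm across, 16 mm thick, on a tapered plug 18 mm long, 23 mm across at the head, 17 mm at the tip. Point: on the axis, half-way up (1 mm below the head's underside); z up the axis. Seated, the head's underside rests on the lip, this point 1 mm below the mouth.
- stopper_medium_center (a point): the second smallest of four loose plain dark rubber stoppers; fits the second smallest flask. Stands on its narrow end, 34 mm high: round head 47 mm across, 16 mm thick, on a tapered plug 18 mm long, 30 mm across at the head, 24 mm at the tip. Point: on the axis, half-way up (1 mm below the head's underside); z up the axis. Seated, the head's underside rests on the lip, this point 1 mm below the mouth.
- stopper_large_center (a point): the second largest of four loose plain dark rubber stoppers; fits the second largest flask. Stands on its narrow end, 34 mm high: round head 54 mm across, 16 mm thick, on a tapered plug 18 mm long, 37 mm across at the head, 31 mm at the tip. Point: on the axis, half-way up (1 mm below the head's underside); z up the axis. Seated, the head's underside rests on the lip, this point 1 mm below the mouth.
- stopper_largest_center (a point): the largest of four loose plain dark rubber stoppers; fits the largest flask. Stands on its narrow end, 34 mm high: round head 61 mm across, 16 mm thick, on a tapered plug 18 mm long, 44 mm across at the head, 38 mm at the tip. Point: on the axis, half-way up (1 mm below the head's underside); z up the axis. Seated, the head's underside rests on the lip, this point 1 mm below the mouth.
- tubed_stopper_center (a point): a rubber stopper of the same shape and size as the second largest plain one (head 54 mm across), but with a 7 mm bent glass tube in its middle that rises 46 mm above the head and turns 45 mm sideways, so it cannot close a flask; it stays where it is. The point is on the axis, 17 mm above the tip; z up, x the way the tube turns.
- cork_center (a point): a small brown cork, 27 mm across and 26 mm high, standing among the stoppers; it stays where it is. The point is at its centre, 13 mm above its underside.
Mind the look-alikes: they are no part of the job. What is shaped like the part that bears stopper_medium_center but green or purple is not meant. Leave any purple look-alike of the part that bears stopper_small_center alone.

How it is judged:
At the end, for the whole second after the job is handed in: Each plain stopper in the flask of its size: axes within 8 mm, its point 6 mm below to 3 mm above the mouth plane, level to 0.15 rad. Flasks upright (0.1 rad), moved under 50 mm. Tubed stopper and cork moved under 30 mm. All at rest (horizontal distance between stopper_small_center and flask_small below 0.008 m and z of stopper_small_center in the frame of flask_small between 0.086 and 0.095 m and angle between the z axis of stopper_small_center and the z axis of flask_small, either way round below 0.15 rad and angle between each of flask_small, flask_medium, flask_large, flask_largest's own z axis and vertical below 0.1 rad and distance of each of flask_small, flask_medium, flask_large, flask_largest from where it was at the start of the episode below 0.05 m and horizontal distance between stopper_medium_center and flask_medium below 0.008 m and z of stopper_medium_center in the frame of flask_medium between 0.1 and 0.109 m and angle between the z axis of stopper_medium_center and the z axis of flask_medium, either way round below 0.15 rad and horizontal distance between stopper_large_center and flask_large below 0.008 m and z of stopper_large_center in the frame of flask_large between 0.114 and 0.123 m and angle between the z axis of stopper_large_center and the z axis of flask_large, either way round below 0.15 rad and horizontal distance between stopper_largest_center and flask_largest below 0.008 m and z of stopper_largest_center in the frame of flask_largest between 0.128 and 0.137 m and angle between the z axis of stopper_largest_center and the z axis of flask_largest, either way round below 0.15 rad and distance of each of tubed_stopper_center, cork_center from where it was at the start of the episode below 0.03 m and linear speed of each of flask_small, stopper_small, flask_medium, stopper_medium, flask_large, stopper_large, flask_largest, stopper_largest below 0.02 m/s); the robot touches nothing.
It fails at once if a flask is knocked over (angle between any of flask_small, flask_medium, flask_large, flask_largest's own z axis and vertical above 0.5 rad).
It also fails if it takes over 99 s, if anything falls off the work surface, if the arm or the gripper's body presses on something with over 40 N, if the wrist force passes 120 N, or if a joint passes its speed limit or range.

### The arm

A 6-joint arm with a two-finger parallel gripper is mounted at the origin on a cart in front of the work surface, level with it; the furniture and walls round the work are solid. World frame = base frame: x ahead of the robot, y to its left, z up, the work surface at z = 0. Lengths are in m, angles in rad, forces in N, time in s.
With the tool pointing down it reaches from about 0.25 to 0.85 m from the base axis. Payload 12.5 kg.
Tool frame: the origin (TCP) lies midway between the tips of the shut fingers; the grasp point (between the pads) lies 19 mm behind it; z points along the fingers, y is the direction in which the jaws open and shut (so a half turn about z gives the same grasp; the last joint's range is limited). The gripper opens to 93 mm and grips with 3 to 60 N. Pads are 15 mm wide; open, the fingers measure 128 mm over their backs; the gripper's body (75 mm by 188 mm) begins 65 mm behind the grasp point.
Start: joints at [1.126, 0.351, 1.652, -0, 1.139, -0.085], TCP at [0.194, 0.515, 0.219] pointing down, gripper open.
Joint ranges: [-2.75, 2.75], [-0.79, 2.1], [0.01, 2.65], [-1.57, 4.71], [0.07, 3.14], [-2.87, 2.87]. Speed limits (rad/s): [2.22, 2.22, 2.79, 3.14, 3.14, 3.14].

### API

Orientations are given as a unit quaternion [x, y, z, w].
In Python, from workcell import sense, camera, camera_info, hand_in gives the robot as it stands. The module is installed in compiled form; this text tells all that it offers.
- The arm moves only by the tool send_rows, never from a script. Its argument "plan" is a list of rows, each an object of numbers: "tx", "ty", "tz": the shift along the world's x, y, z in m; "wx", "wy", "wz": the turn, a rotation vector about the world's x, y, z in rad; "jaw": the finger opening in m, from 0 to 0.093. In form: [{"tx": .., "ty": .., "tz": .., "wx": .., "wy": .., "wz": .., "jaw": ..}, ...]. A call has 1 to 20 rows; each row is the pose to reach, as a shift and turn from the pose commanded when the call began; what a row does not reach only later rows make up. A row lasts 1/12 s, in which the tool goes at most 41.7 mm and 7.16 degrees, less where a joint would pass 70% of its speed; a pose out of reach is approached as far as the arm can. A call with a gripper value outside its range is refused whole. The fingers move at their own pace and stop on an object; the grip force is fixed at half the most. Time passes only in rows, so rows that repeat a pose let the fingers close. It gives the time, the measured TCP pose, the force and the opening at its end, in the units of the state.
- sense(): the state, without advancing time (a new reading comes with each control period).
- camera(name): name is "scene" or "side" or "wrist"; returns (picture, depth): 384x512x3 uint8, red, green, blue; 384x512 float32, m along the optical axis (not along the pixel's ray), 0 where there is no reading.
- camera_info(name): a dict with "fx", "fy", "cx", "cy" (pixels), "eye" and "attitude" of the camera in the world. Camera axes: x right, y up, looking along -z (the intrinsics and any distortion apply to the point x, -y, -z); pixel columns grow to the right and rows downward; lengths in m; the calibration is good to about 2 mm. The wrist camera is an equidistant fisheye: a pixel r from the principal point sees the ray r / f radians off the axis. A picture is of the moment at which its call begins: read the wrist's pose just before it. camera_info takes no time and is no camera call; for the wrist camera it gives the pose at the moment of the call.
- hand_in(): hands the job in, once; it reports no verdict.
The state is a dict: "t": time; "qpos": joint angles; "qvel": joint speeds; "tau": joint torques, N m; "position": TCP position; "orientation": TCP orientation; "contact_force": force on the tool from outside, world axes, zero at the start; "moment": the same for the moment, N m; "finger_gap": opening from 0.0 (shut) to 1.0 (fully open).
Only numpy, scipy, OpenCV 4.12 (cv2) and the standard library are available. Lean on these libraries where they do the work, as an engineer would, in place of code of your own. Each camera call takes 0.05 s, during which the arm holds its last target.

## Working session

There is one attempt and no reset: what is moved stays moved. The work goes in short steps, Python scripts to look and compute and a tool call to move; the robot and the scene stay as the last step left them, time stands still between calls to the robot, and variables do not carry over. Pictures are saved under pics/ and viewed, and the job is handed in when it is done.

Besides the shell and the picture viewer there is one more tool, called after "Request:" as name([rows], argument=value, ...), one row to a line, values as JSON. send_rows: Moves the arm, as the interface text tells. Its arguments: {"type":"object","properties":{"plan":{"type":"array"}},"required":["plan"]}

```bash
mkdir -p pics
python3 - <<'E'
from workcell import *
import cv2,numpy as np
s=sense();print(s)
for n in ("scene","side","wrist"):
    i=camera_info(n);print(n,i)
    p,d=camera(n);np.savez(f"{n}0.npz",p=p,d=d,**{k:np.array(v) for k,v in i.items() if not isinstance(v,str)})
    cv2.imwrite(f"pics/{n}0.png",p[:,:,::-1])
E
```

```text
{'t': 0.0, 'qpos': array([ 1.12639245e+00,  3.51247105e-01,  1.65246434e+00, -2.99181721e-06,
        1.13911553e+00, -8.46099834e-02]), 'qvel': array([-0.00075075,  0.00043112,  0.0007264 ,  0.00120573, -0.00063615,
        0.00078948]), 'tau': array([ 4.66351248e-04, -4.97324395e+01, -2.85248834e+01,  6.99029840e-02,
        2.58234475e-02, -1.23400059e-04]), 'position': array([0.19346691, 0.51445453, 0.21808019]), 'orientation': array([ 1.78927535e-01,  9.83862062e-01, -5.96054097e-04, -1.60035951e-04]), 'contact_force': array([-0.1252287 , -0.49060272, -0.14182096]), 'moment': array([-0.01106797,  0.03081258,  0.00610721]), 'finger_gap': 0.9975758133958881}
scene {'fx': 492.53602184052085, 'fy': 492.53602184052085, 'cx': 245.53142036999358, 'cy': 194.95665554111517, 'eye': array([-0.06258364,  1.10033146,  0.86575447]), 'attitude': array([-0.10536758,  0.45791233,  0.85482914, -0.22018427])}
side {'fx': 378.7452841454412, 'fy': 378.7452841454412, 'cx': 258.3357794298017, 'cy': 197.05915500377063, 'eye': array([0.50622219, 0.82182012, 0.66358325]), 'attitude': array([-0.00300036,  0.44270879,  0.8966471 ,  0.00488979])}
wrist {'fx': 297.3186396354542, 'fy': 297.3186396354542, 'cx': 252.9008394504498, 'cy': 194.0084355469637, 'eye': array([0.12299415, 0.54200478, 0.38315001]), 'attitude': array([-0.11351266, -0.07864101,  0.5642108 ,  0.81400039])}
```

View pics/scene0.png

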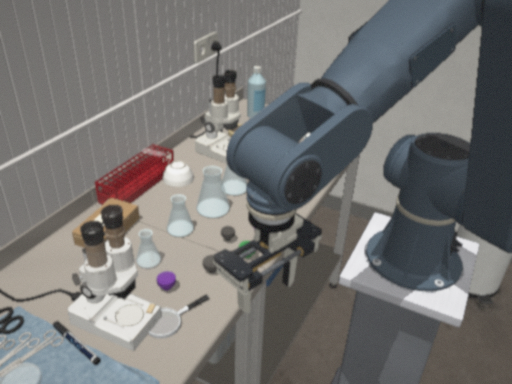

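View pics/side0.png

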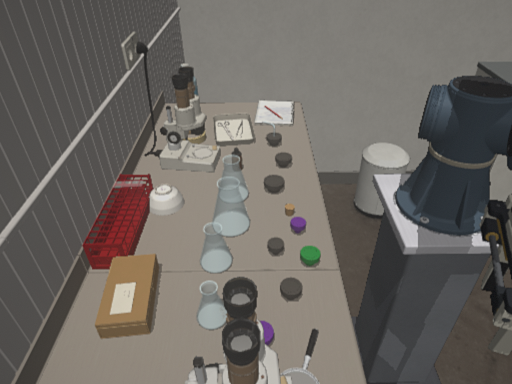

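View pics/wrist0.png

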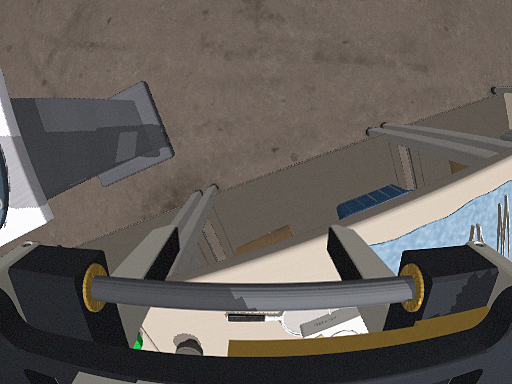

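```bash
cat > h.py <<'E'
import numpy as np,cv2
from scipy.spatial.transform import Rotation as R
def load(f):
    z=np.load(f);return z['p'],z['d'],z
def world(z,u,v,d):
    x=(u-z['cx'])/z['fx']*d; y=-(v-z['cy'])/z['fy']*d
    return np.stack([x,y,-d],-1)@R.from_quat(z['attitude']).as_matrix().T+z['eye']
def cloud(z):
    d=z['d'];v,u=np.mgrid[:d.shape[0],:d.shape[1]]
    return world(z,u,v,d)
def onplane(z,u,v,h):
    a=world(z,np.asarray(float(u)),np.asarray(float(v)),np.asarray(1.0))-z['eye']
    return z['eye']+a*(h-z['eye'][2])/a[2]
def proj(z,P):
    c=(np.asarray(P)-z['eye'])@R.from_quat(z['attitude']).as_matrix()
    return np.stack([z['cx']+z['fx']*c[...,0]/-c[...,2], z['cy']+z['fy']*-c[...,1]/-c[...,2]],-1)
E
python3 - <<'E'
from h import *
p,d,z=load('side0.npz')
W=cloud(z)
c=p[90:350,160:360];cv2.imwrite('pics/side0c.png',cv2.resize(c[:,:,::-1],None,fx=2.9,fy=2.29*1,interpolation=cv2.INTER_CUBIC) if 0 else cv2.resize(c[:,:,::-1],(461,600),interpolation=cv2.INTER_CUBIC))
for n,(u,v) in dict(near_largest=(291,288),g=(310,255),a=(276,245),pur=(298,224),cork=(290,209),b=(274,184),c=(284,159),tube=(274,138),pur2=(265,333)).items():
    print(n,(W[v,u]*1000).round(),p[v,u])
# top ortho of low things
m=(W[...,2]>0.012)&(W[...,2]<0.045)&(d>0)
n,l,st,ce=cv2.connectedComponentsWithStats(m.astype(np.uint8))
for i in range(1,n):
    if st[i,4]>40: print(ce[i].round(),st[i],(np.median(W[l==i],0)*1000).round())
E
```

```text
near_largest [441. 312.  34.] [85 81 75]
g [391. 217.  33.] [ 60 137  72]
a [467. 185.  34.] [87 82 77]
pur [409. 112.  34.] [113  68 141]
cork [424.  44.  27.] [141 116  84]
b [462. -65.  31.] [86 82 76]
c [ 425. -200.   31.] [86 82 76]
tube [ 451. -335.   33.] [89 84 79]
pur2 [497. 417.  35.] [111  61 139]
[300.  68.] [ 123   46  389  129 2642] [  303. -1316.    29.]
[273. 112.] [263 106  22  16  63] [ 445. -578.   14.]
[233. 127.] [213 113  42  31 246] [ 600. -489.   18.]
[197. 138.] [188 132  18  11  82] [ 720. -360.   21.]
[274. 138.] [267 133  15  12 145] [ 452. -337.   32.]
[196. 159.] [ 159  144   62   28 1035] [ 697. -186.   40.]
[154. 153.] [144 150  19   8  71] [ 840. -245.   34.]
[283. 159.] [275 153  17  13 178] [ 428. -201.   32.]
[274. 183.] [264 175  21  16 275] [462. -70.  33.]
[244. 191.] [239 182  10  17  91] [548. -37.  29.]
[438. 212.] [ 396  182   91   51 1754] [47. 71. 17.]
[152. 213.] [ 123  185   60   82 1043] [800.  22.  32.]
[289. 208.] [285 204  10  10  82] [425.  37.  24.]
[233. 225.] [212 212  38  23 400] [569. 111.  30.]
[298. 224.] [290 217  16  15 194] [409. 111.  33.]
[276. 245.] [268 238  16  16 219] [468. 185.  33.]
[216. 261.] [200 246  32  26 425] [604. 231.  28.]
[310. 255.] [300 246  21  19 321] [391. 218.  33.]
[ 65. 308.] [  19  249  107  135 1784] [904. 345.  31.]
[133. 314.] [ 95 256  64  80 936] [744. 395.  31.]
[136. 276.] [129 271  18  15  50] [769. 282.  45.]
[291. 288.] [280 278  22  22 395] [442. 312.  33.]
[212. 317.] [197 301  30  27 444] [600. 377.  28.]
[268. 332.] [260 321  14  25 205] [492. 414.  33.]
[312. 342.] [306 329  13  31 119] [410. 423.  13.]
[286. 379.] [280 375  12   9  96] [465. 507.  42.]
```

View pics/side0c.png

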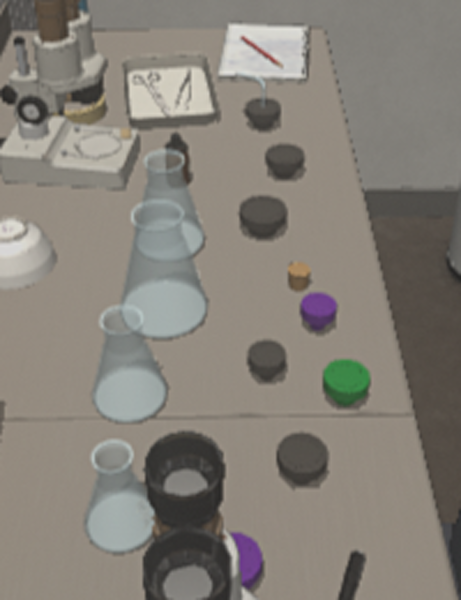

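```bash
cat > fit.py <<'E'
from h import *
from scipy.optimize import least_squares, minimize
def stoppers(z,seeds,S=4,upd=None):
    p=z['p'];d=z['d'];out={}
    for n,(x,y) in seeds.items():
        c=proj(z,[x,y,.026]);u0,v0=(c-24).astype(int)
        g=cv2.cvtColor(p,cv2.COLOR_RGB2GRAY)[v0:v0+48,u0:u0+48]
        g=cv2.resize(g,None,fx=S,fy=S,interpolation=cv2.INTER_CUBIC).astype(float)
        dark=cv2.GaussianBlur(g,(0,0),3)
        bg=np.median(dark);fg=np.percentile(dark,3)
        soft=np.clip((bg-dark)/(bg-fg),0,1)
        def cost(q):
            D=q[2];t=np.linspace(0,2*np.pi,60)
            def ring(D,h): return np.stack([q[0]+D/2*np.cos(t),q[1]+D/2*np.sin(t),0*t+h],-1)
            P=np.concatenate([ring(D,.034),ring(D,.018),ring(D-.017,.018),ring(D-.023,0)])
            m=np.zeros_like(soft)
            a=((proj(z,P)-[u0,v0]+.5)*S-.5)
            for s in (a[:120],a[120:]):
                hh=cv2.convexHull((s*16).astype(np.int32).reshape(-1,1,2));cv2.fillConvexPoly(m,hh,1.0,shift=4)
            m=cv2.GaussianBlur(m,(0,0),6)
            return ((m-soft)**2).mean()
        best=min((minimize(cost,[x,y,D],method='Nelder-Mead',options=dict(initial_simplex=[[x,y,D],[x+.006,y,D],[x,y+.006,D],[x,y,D+.006]],xatol=1e-4,fatol=1e-7)) for D in (.042,.058)),key=lambda r:r.fun)
        out[n]=best.x; print(n,(best.x*1000).round(1),best.fun)
    return out
E
python3 - <<'E'
from fit import *
p,d,z=load('side0.npz')
stoppers(z,dict(near=(.441,.312),a=(.467,.185),b=(.462,-.068),c=(.426,-.2),tube=(.451,-.335)))
W=cloud(z);ok=(d>0)
for n,(x,y,h) in dict(s=(.6,.377,.092),m=(.604,.231,.106),L=(.56,-.04,.12),XL=(.569,.111,.134)).items():
    for lo in np.arange(0.005,.14,.01):
        m=ok&(abs(W[...,0]-x)<.075)&(abs(W[...,1]-y)<.075)&(W[...,2]>lo)&(W[...,2]<lo+.01)
        q=W[m]
        if len(q)>5: print(n,round(lo,3),len(q),(q.min(0)*1000).round()[:2],(q.max(0)*1000).round()[:2])
E
```

```text
near [441.4 307.6  46.3] 0.006407575916805183
a [468.  180.3  39.6] 0.03201810873086033
b [462.4 -76.8  59.8] 0.044558550040149955
c [ 426.9 -208.4   53.4] 0.09116613412481635
tube [ 451.8 -344.9   53.2] 0.06115784957968426
s 0.005 118 [574. 358.] [636. 390.]
s 0.015 144 [575. 357.] [633. 388.]
s 0.025 129 [576. 355.] [630. 385.]
s 0.035 129 [579. 347.] [627. 381.]
s 0.045 115 [583. 338.] [624. 379.]
s 0.055 118 [584. 339.] [621. 375.]
s 0.065 92 [589. 341.] [617. 372.]
s 0.075 95 [589. 341.] [617. 372.]
s 0.085 131 [587. 339.] [620. 373.]
m 0.005 127 [570. 194.] [645. 244.]
m 0.015 139 [572. 194.] [644. 241.]
m 0.025 125 [576. 195.] [640. 239.]
m 0.035 119 [578. 197.] [637. 236.]
m 0.045 112 [580. 194.] [634. 234.]
m 0.055 94 [583. 199.] [634. 231.]
m 0.065 109 [585. 186.] [631. 229.]
m 0.075 87 [589. 185.] [627. 225.]
m 0.085 109 [590. 186.] [626. 224.]
m 0.095 114 [589. 185.] [628. 224.]
m 0.105 37 [589. 186.] [629. 227.]
L 0.005 26 [537. -67.] [624. -23.]
L 0.015 34 [485. -72.] [556. -25.]
L 0.025 43 [485. -93.] [558. -25.]
L 0.035 27 [545. -60.] [561. -26.]
L 0.045 25 [547. -59.] [561. -28.]
L 0.055 18 [550. -62.] [611. -34.]
L 0.065 25 [552. -59.] [608. -34.]
L 0.075 56 [555. -57.] [608. -31.]
L 0.085 73 [557. -80.] [605. -29.]
L 0.095 77 [559. -80.] [600. -33.]
L 0.105 90 [559. -80.] [600. -35.]
L 0.115 71 [558. -82.] [603. -33.]
XL 0.005 108 [530.  64.] [600. 124.]
XL 0.015 111 [532.  62.] [628. 123.]
XL 0.025 125 [535.  58.] [625. 120.]
XL 0.035 131 [537.  69.] [621. 118.]
XL 0.045 125 [539.  67.] [621. 115.]
XL 0.055 120 [542.  68.] [617. 112.]
XL 0.065 118 [544.  66.] [617. 110.]
XL 0.075 108 [548.  72.] [613. 185.]
XL 0.085 106 [550.  43.] [610. 106.]
XL 0.095 132 [552.  45.] [618. 186.]
XL 0.105 112 [555.  45.] [611. 186.]
XL 0.115 131 [556.  46.] [605.  99.]
XL 0.125 155 [553.  43.] [607. 101.]
```

Run:
```python
from fit import *
p,d,z=load('side0.npz')
W=cloud(z)
F={}
for n,(x,y,h,D) in dict(s=(.6035,.356,.092,.034),m=(.609,.206,.106,.041),L=(.5805,-.0575,.12,.048),XL=(.58,.072,.134,.055)).items():
    m=(d>0)&(np.hypot(W[...,0]-x,W[...,1]-y)<D/2+.006)&(abs(W[...,2]-h)<.006)
    q=W[m]
    r=least_squares(lambda c:np.hypot(q[:,0]-c[0],q[:,1]-c[1])-D/2+.001,[x,y],loss='soft_l1',f_scale=.001)
    F[n]=r.x;print(n,len(q),(r.x*1000).round(1),np.median(abs(r.fun))*1000, q[:,2].max())
F2={'s':(F['s'],.092,.034),'m':(F['m'],.106,.041),'L':(F['L'],.12,.048),'XL':(F['XL'],.134,.055)}
S=dict(medium=(.4414,.3076,.047),small=(.468,.1803,.040),largest=(.4624,-.0768,.061),large=(.4269,-.2084,.054),tube=(.4518,-.3449,.054))
t=np.linspace(0,2*np.pi,80)
for cam,(a,b,c,e) in dict(side=(190,100,330,350),scene=(120,140,270,300)).items():
    p,d,z=load(cam+'0.npz');k=4 if cam=='scene' else 3
    im=cv2.resize(p[b:e,a:c,::-1],None,fx=k,fy=k,interpolation=cv2.INTER_CUBIC)
    def dr(xy,h,D,col):
        q=(proj(z,np.stack([xy[0]+D/2*np.cos(t),xy[1]+D/2*np.sin(t),0*t+h],-1))-[a,b]+.5)*k
        cv2.polylines(im,[q.astype(np.int32).reshape(-1,1,2)],True,col,1)
    for xy,h,D in F2.values(): dr(xy,h,D,(0,0,255)); dr(xy,0,dict(zip((.034,.041,.048,.055),(.066,.078,.09,.102)))[D],(0,255,255))
    for x,y,D in S.values(): dr((x,y),.034,D,(0,255,0)); dr((x,y),.018,D,(255,255,0))
    if im.shape[0]>600: im=cv2.resize(im,None,fx=600/im.shape[0],fy=600/im.shape[0],interpolation=cv2.INTER_AREA)
    cv2.imwrite(f'pics/ov_{cam}.png',im)
# tall obstacles near
p,d,z=load('side0.npz');W=cloud(z)
for zz in (.16,.2,.25,.3):
    m=(d>0)&(W[...,2]>zz)&(W[...,0]>.3)&(W[...,0]<.8)&(W[...,1]>-.5)
    q=W[m]; H,_,_=np.histogram2d(q[:,0],q[:,1],bins=[np.arange(.3,.85,.05),np.arange(-.5,.85,.05)])
    print(zz);print([(round(.3+i*.05,2),round(-.5+j*.05,2),int(H[i,j])) for i,j in np.argwhere(H>5)])
```

```text
s 120 [603.4 356.7] 0.9485546203008011 0.09441920423661909
m 100 [608.2 205.4] 0.93838135749379 0.10720271054066777
L 79 [580.7 -56.6] 1.2192729335136254 0.1219709778188306
XL 115 [580.1  73.2] 1.158876708855971 0.13638680307337148
0.16
[(np.float64(0.45), np.float64(0.5), 29), (np.float64(0.45), np.float64(0.55), 40), (np.float64(0.5), np.float64(0.5), 1474), (np.float64(0.5), np.float64(0.55), 1544), (np.float64(0.5), np.float64(0.6), 810), (np.float64(0.55), np.float64(0.5), 48), (np.float64(0.55), np.float64(0.55), 287), (np.float64(0.65), np.float64(-0.3), 97), (np.float64(0.65), np.float64(-0.25), 228), (np.float64(0.65), np.float64(-0.2), 112), (np.float64(0.7), np.float64(-0.3), 53), (np.float64(0.7), np.float64(-0.25), 169), (np.float64(0.7), np.float64(-0.2), 698), (np.float64(0.75), np.float64(-0.25), 60)]
0.2
[(np.float64(0.45), np.float64(0.55), 18), (np.float64(0.5), np.float64(0.5), 1370), (np.float64(0.5), np.float64(0.55), 1543), (np.float64(0.5), np.float64(0.6), 810), (np.float64(0.55), np.float64(0.5), 30), (np.float64(0.55), np.float64(0.55), 48), (np.float64(0.65), np.float64(-0.3), 76), (np.float64(0.65), np.float64(-0.25), 104), (np.float64(0.65), np.float64(-0.2), 31), (np.float64(0.7), np.float64(-0.3), 53), (np.float64(0.7), np.float64(-0.25), 169), (np.float64(0.7), np.float64(-0.2), 505)]
0.25
[(np.float64(0.5), np.float64(0.5), 1241), (np.float64(0.5), np.float64(0.55), 1185), (np.float64(0.5), np.float64(0.6), 534), (np.float64(0.55), np.float64(0.5), 22), (np.float64(0.65), np.float64(-0.3), 36), (np.float64(0.65), np.float64(-0.25), 45), (np.float64(0.7), np.float64(-0.3), 53), (np.float64(0.7), np.float64(-0.25), 114), (np.float64(0.7), np.float64(-0.2), 245)]
0.3
[]
```

View pics/ov_side.png

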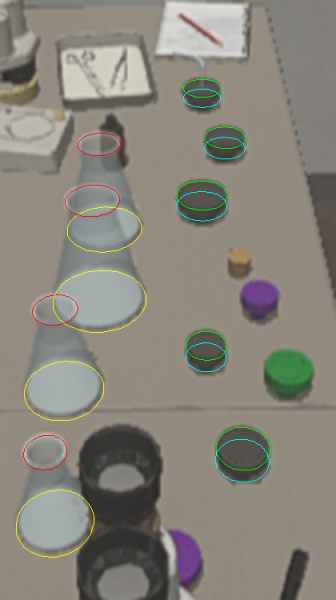

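View pics/ov_scene.png

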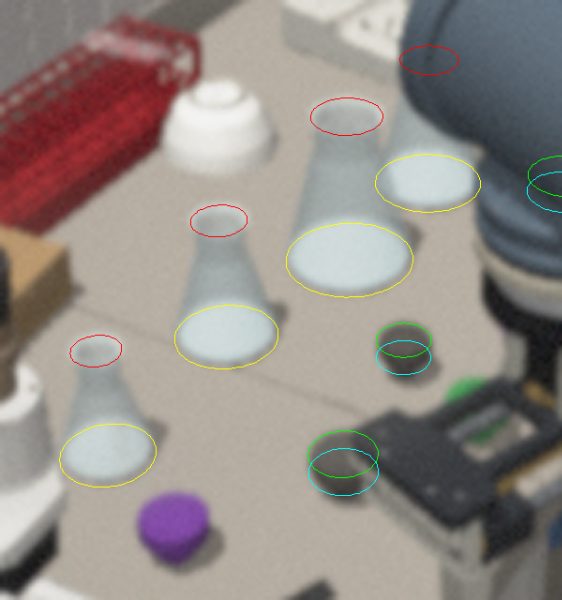

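Identification of the plain dark stoppers in the side image: (291,288) is 46 mm, so medium. (276,245) is 40 mm, so small. (274,184) is 60 mm, so largest. (284,159) is 53 mm with no tube, so large. (274,138) is also 53 mm but looks tubed. Next is one enlarged crop to confirm.

Run:
```python
from h import *
p,d,z=load('side0.npz')
cv2.imwrite('pics/crop_id.png',cv2.resize(p[105:305,245:345,::-1],None,fx=3,fy=3,interpolation=cv2.INTER_CUBIC))
```

```text
(no output)
```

View pics/crop_id.png

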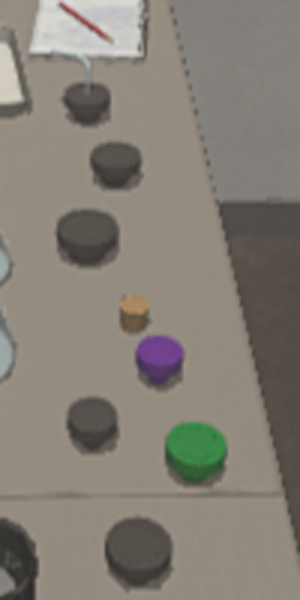

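Request:
send_rows([
  {"tx": 0.248,"ty": -0.207,"tz": 0,"jaw": 0.093},
  {"tx": 0.248,"ty": -0.207,"tz": 0,"jaw": 0.093},
  {"tx": 0.248,"ty": -0.207,"tz": 0,"jaw": 0.093},
  {"tx": 0.248,"ty": -0.207,"tz": 0,"jaw": 0.093},
  {"tx": 0.248,"ty": -0.207,"tz": 0,"jaw": 0.093},
  {"tx": 0.248,"ty": -0.207,"tz": 0,"jaw": 0.093},
  {"tx": 0.248,"ty": -0.207,"tz": 0,"jaw": 0.093},
  {"tx": 0.248,"ty": -0.207,"tz": 0,"jaw": 0.093},
  {"tx": 0.248,"ty": -0.207,"tz": -0.04,"jaw": 0.093},
  {"tx": 0.248,"ty": -0.207,"tz": -0.08,"jaw": 0.093},
  {"tx": 0.248,"ty": -0.207,"tz": -0.12,"jaw": 0.093},
  {"tx": 0.248,"ty": -0.207,"tz": -0.14,"jaw": 0.093},
  {"tx": 0.248,"ty": -0.207,"tz": -0.14,"jaw": 0.093},
  {"tx": 0.248,"ty": -0.207,"tz": -0.14,"jaw": 0.093},
])

```text
invalid input at $.plan[0]: expected keys tx, ty, tz, wx, wy, wz, jaw
```

The crop confirms it: the rearmost stopper at (274,138) carries the bent tube, and the other four dark ones are plain. The refused call needs every key in each row.

Request:
send_rows([
  {"tx": 0.248,"ty": -0.207,"tz": 0,"wx": 0,"wy": 0,"wz": 0,"jaw": 0.093},
  {"tx": 0.248,"ty": -0.207,"tz": 0,"wx": 0,"wy": 0,"wz": 0,"jaw": 0.093},
  {"tx": 0.248,"ty": -0.207,"tz": 0,"wx": 0,"wy": 0,"wz": 0,"jaw": 0.093},
  {"tx": 0.248,"ty": -0.207,"tz": 0,"wx": 0,"wy": 0,"wz": 0,"jaw": 0.093},
  {"tx": 0.248,"ty": -0.207,"tz": 0,"wx": 0,"wy": 0,"wz": 0,"jaw": 0.093},
  {"tx": 0.248,"ty": -0.207,"tz": 0,"wx": 0,"wy": 0,"wz": 0,"jaw": 0.093},
  {"tx": 0.248,"ty": -0.207,"tz": 0,"wx": 0,"wy": 0,"wz": 0,"jaw": 0.093},
  {"tx": 0.248,"ty": -0.207,"tz": 0,"wx": 0,"wy": 0,"wz": 0,"jaw": 0.093},
  {"tx": 0.248,"ty": -0.207,"tz": -0.04,"wx": 0,"wy": 0,"wz": 0,"jaw": 0.093},
  {"tx": 0.248,"ty": -0.207,"tz": -0.08,"wx": 0,"wy": 0,"wz": 0,"jaw": 0.093},
  {"tx": 0.248,"ty": -0.207,"tz": -0.12,"wx": 0,"wy": 0,"wz": 0,"jaw": 0.093},
  {"tx": 0.248,"ty": -0.207,"tz": -0.14,"wx": 0,"wy": 0,"wz": 0,"jaw": 0.093},
  {"tx": 0.248,"ty": -0.207,"tz": -0.14,"wx": 0,"wy": 0,"wz": 0,"jaw": 0.093},
  {"tx": 0.248,"ty": -0.207,"tz": -0.14,"wx": 0,"wy": 0,"wz": 0,"jaw": 0.093},
])

```text
t: 1.32
position: [0.4414, 0.3076, 0.0784]
orientation: [0.179, 0.984, -0.001, -0.001]
contact_force: [0.2, 0.1, 0.6]
finger_gap: 1.003
```

Request:
send_rows([
  {"tx": 0,"ty": 0,"tz": -0.03,"wx": 0,"wy": 0,"wz": 0,"jaw": 0.093},
  {"tx": 0,"ty": 0,"tz": -0.055,"wx": 0,"wy": 0,"wz": 0,"jaw": 0.093},
  {"tx": 0,"ty": 0,"tz": -0.069,"wx": 0,"wy": 0,"wz": 0,"jaw": 0.093},
  {"tx": 0,"ty": 0,"tz": -0.069,"wx": 0,"wy": 0,"wz": 0,"jaw": 0.093},
  {"tx": 0,"ty": 0,"tz": -0.069,"wx": 0,"wy": 0,"wz": 0,"jaw": 0.06},
  {"tx": 0,"ty": 0,"tz": -0.069,"wx": 0,"wy": 0,"wz": 0,"jaw": 0.055},
  {"tx": 0,"ty": 0,"tz": -0.069,"wx": 0,"wy": 0,"wz": 0,"jaw": 0.03},
  {"tx": 0,"ty": 0,"tz": -0.069,"wx": 0,"wy": 0,"wz": 0,"jaw": 0.03},
  {"tx": 0,"ty": 0,"tz": -0.069,"wx": 0,"wy": 0,"wz": 0,"jaw": 0.03},
  {"tx": 0,"ty": 0,"tz": -0.069,"wx": 0,"wy": 0,"wz": 0,"jaw": 0.03},
  {"tx": 0,"ty": 0,"tz": -0.069,"wx": 0,"wy": 0,"wz": 0,"jaw": 0.03},
  {"tx": 0,"ty": 0,"tz": -0.069,"wx": 0,"wy": 0,"wz": 0,"jaw": 0.03},
  {"tx": 0,"ty": 0,"tz": -0.069,"wx": 0,"wy": 0,"wz": 0,"jaw": 0.03},
])

```text
t: 2.4
position: [0.4416, 0.3078, 0.0097]
orientation: [0.179, 0.984, -0.0, -0.0]
contact_force: [-0.8, -0.6, 2.9]
finger_gap: 0.5
```

Request:
send_rows([
  {"tx": 0,"ty": 0,"tz": 0.02,"wx": 0,"wy": 0,"wz": 0,"jaw": 0.03},
  {"tx": 0,"ty": 0,"tz": 0.05,"wx": 0,"wy": 0,"wz": 0,"jaw": 0.03},
  {"tx": 0,"ty": 0,"tz": 0.09,"wx": 0,"wy": 0,"wz": 0,"jaw": 0.03},
  {"tx": 0,"ty": 0,"tz": 0.13,"wx": 0,"wy": 0,"wz": 0,"jaw": 0.03},
  {"tx": 0.02,"ty": -0.012,"tz": 0.15,"wx": 0,"wy": 0,"wz": 0,"jaw": 0.03},
  {"tx": 0.05,"ty": -0.03,"tz": 0.15,"wx": 0,"wy": 0,"wz": 0,"jaw": 0.03},
  {"tx": 0.08,"ty": -0.05,"tz": 0.15,"wx": 0,"wy": 0,"wz": 0,"jaw": 0.03},
  {"tx": 0.11,"ty": -0.07,"tz": 0.15,"wx": 0,"wy": 0,"wz": 0,"jaw": 0.03},
  {"tx": 0.14,"ty": -0.088,"tz": 0.15,"wx": 0,"wy": 0,"wz": 0,"jaw": 0.03},
  {"tx": 0.16,"ty": -0.1,"tz": 0.14,"wx": 0,"wy": 0,"wz": 0,"jaw": 0.03},
  {"tx": 0.1665,"ty": -0.1025,"tz": 0.125,"wx": 0,"wy": 0,"wz": 0,"jaw": 0.03},
  {"tx": 0.1665,"ty": -0.1025,"tz": 0.118,"wx": 0,"wy": 0,"wz": 0,"jaw": 0.03},
  {"tx": 0.1665,"ty": -0.1025,"tz": 0.118,"wx": 0,"wy": 0,"wz": 0,"jaw": 0.03},
  {"tx": 0.1665,"ty": -0.1025,"tz": 0.118,"wx": 0,"wy": 0,"wz": 0,"jaw": 0.03},
])

```text
t: 3.57
position: [0.6072, 0.2057, 0.1275]
orientation: [0.179, 0.984, -0.0, -0.001]
contact_force: [-0.3, -0.7, 0.1]
finger_gap: 0.496
```

```bash
cat > snap.py <<'E'
import sys;from workcell import *;from h import *
k=sys.argv[1]
for n in sys.argv[2:]:
    i=camera_info(n);p,d=camera(n);np.savez(f"{n}{k}.npz",p=p,d=d,**{a:np.array(v) for a,v in i.items() if not isinstance(v,str)})
    cv2.imwrite(f"pics/{n}{k}.png",p[:,:,::-1])
    if n=='side': cv2.imwrite(f"pics/sidec{k}.png",cv2.resize(p[100:350,170:340,::-1],None,fx=2.4,fy=2.4,interpolation=cv2.INTER_CUBIC))
E
python3 snap.py 1 side wrist
```

```text
(no output)
```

View pics/sidec1.png

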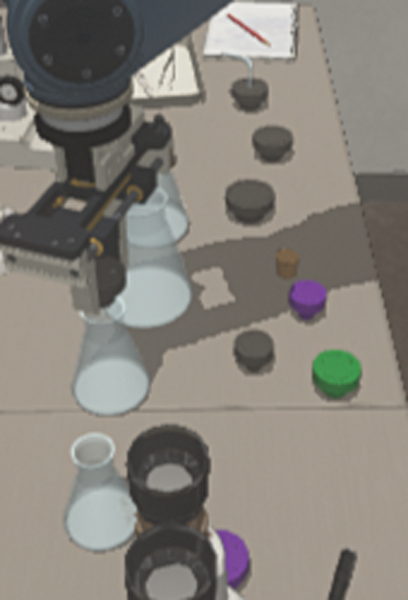

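View pics/wrist1.png

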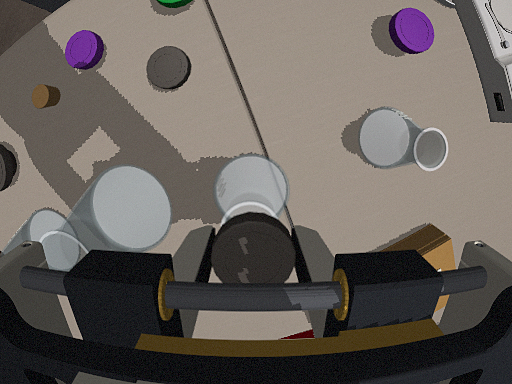

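The wrist view shows the held stopper at (252,250), level and centred over the medium flask's mouth. I'm lowering it.

Request:
send_rows([
  {"tx": 0.0008,"ty": 0,"tz": -0.006,"wx": 0,"wy": 0,"wz": 0,"jaw": 0.03},
  {"tx": 0.0008,"ty": 0,"tz": -0.012,"wx": 0,"wy": 0,"wz": 0,"jaw": 0.03},
  {"tx": 0.0008,"ty": 0,"tz": -0.018,"wx": 0,"wy": 0,"wz": 0,"jaw": 0.03},
  {"tx": 0.0008,"ty": 0,"tz": -0.023,"wx": 0,"wy": 0,"wz": 0,"jaw": 0.03},
  {"tx": 0.0008,"ty": 0,"tz": -0.027,"wx": 0,"wy": 0,"wz": 0,"jaw": 0.03},
  {"tx": 0.0008,"ty": 0,"tz": -0.029,"wx": 0,"wy": 0,"wz": 0,"jaw": 0.03},
  {"tx": 0.0008,"ty": 0,"tz": -0.029,"wx": 0,"wy": 0,"wz": 0,"jaw": 0.03},
  {"tx": 0.0008,"ty": 0,"tz": -0.029,"wx": 0,"wy": 0,"wz": 0,"jaw": 0.03},
])

```text
t: 4.33
position: [0.609, 0.2053, 0.0987]
orientation: [0.179, 0.984, 0.0, 0.0]
contact_force: [-0.3, 0.5, -0.4]
finger_gap: 0.504
```

Request:
send_rows([
  {"tx": 0,"ty": 0,"tz": -0.0005,"wx": 0,"wy": 0,"wz": 0,"jaw": 0.05},
  {"tx": 0,"ty": 0,"tz": -0.0005,"wx": 0,"wy": 0,"wz": 0,"jaw": 0.056},
  {"tx": 0,"ty": 0,"tz": -0.0005,"wx": 0,"wy": 0,"wz": 0,"jaw": 0.07},
  {"tx": 0,"ty": 0,"tz": -0.0005,"wx": 0,"wy": 0,"wz": 0,"jaw": 0.08},
  {"tx": 0,"ty": 0,"tz": -0.0005,"wx": 0,"wy": 0,"wz": 0,"jaw": 0.08},
  {"tx": 0,"ty": 0,"tz": 0.015,"wx": 0,"wy": 0,"wz": 0,"jaw": 0.08},
  {"tx": 0,"ty": 0,"tz": 0.04,"wx": 0,"wy": 0,"wz": 0,"jaw": 0.08},
  {"tx": 0,"ty": 0,"tz": 0.075,"wx": 0,"wy": 0,"wz": 0,"jaw": 0.08},
  {"tx": 0,"ty": 0,"tz": 0.09,"wx": 0,"wy": 0,"wz": 0,"jaw": 0.08},
  {"tx": 0,"ty": 0,"tz": 0.09,"wx": 0,"wy": 0,"wz": 0,"jaw": 0.08},
  {"tx": 0,"ty": 0,"tz": 0.09,"wx": 0,"wy": 0,"wz": 0,"jaw": 0.08},
])

```text
t: 5.25
position: [0.6091, 0.2053, 0.1891]
orientation: [0.179, 0.984, 0.0, 0.001]
contact_force: [-0.6, -0.6, -0.4]
finger_gap: 0.86
```

```bash
python3 snap.py 2 wrist
```

```text
(no output)
```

View pics/wrist2.png

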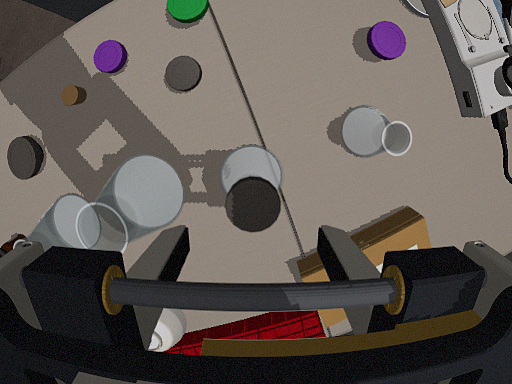

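The medium stopper at (252,203) sits in its neck, level. Next is the small one.

Request:
send_rows([
  {"tx": -0.035,"ty": -0.006,"tz": 0,"wx": 0,"wy": 0,"wz": 0,"jaw": 0.08},
  {"tx": -0.075,"ty": -0.013,"tz": 0,"wx": 0,"wy": 0,"wz": 0,"jaw": 0.08},
  {"tx": -0.115,"ty": -0.02,"tz": 0,"wx": 0,"wy": 0,"wz": 0,"jaw": 0.08},
  {"tx": -0.141,"ty": -0.025,"tz": -0.02,"wx": 0,"wy": 0,"wz": 0,"jaw": 0.08},
  {"tx": -0.141,"ty": -0.025,"tz": -0.06,"wx": 0,"wy": 0,"wz": 0,"jaw": 0.08},
  {"tx": -0.141,"ty": -0.025,"tz": -0.1,"wx": 0,"wy": 0,"wz": 0,"jaw": 0.08},
  {"tx": -0.141,"ty": -0.025,"tz": -0.13,"wx": 0,"wy": 0,"wz": 0,"jaw": 0.08},
  {"tx": -0.141,"ty": -0.025,"tz": -0.155,"wx": 0,"wy": 0,"wz": 0,"jaw": 0.08},
  {"tx": -0.141,"ty": -0.025,"tz": -0.17,"wx": 0,"wy": 0,"wz": 0,"jaw": 0.08},
  {"tx": -0.141,"ty": -0.025,"tz": -0.179,"wx": 0,"wy": 0,"wz": 0,"jaw": 0.08},
  {"tx": -0.141,"ty": -0.025,"tz": -0.179,"wx": 0,"wy": 0,"wz": 0,"jaw": 0.08},
  {"tx": -0.141,"ty": -0.025,"tz": -0.179,"wx": 0,"wy": 0,"wz": 0,"jaw": 0.05},
  {"tx": -0.141,"ty": -0.025,"tz": -0.179,"wx": 0,"wy": 0,"wz": 0,"jaw": 0.03},
  {"tx": -0.141,"ty": -0.025,"tz": -0.179,"wx": 0,"wy": 0,"wz": 0,"jaw": 0.025},
  {"tx": -0.141,"ty": -0.025,"tz": -0.179,"wx": 0,"wy": 0,"wz": 0,"jaw": 0.025},
  {"tx": -0.141,"ty": -0.025,"tz": -0.179,"wx": 0,"wy": 0,"wz": 0,"jaw": 0.025},
  {"tx": -0.141,"ty": -0.025,"tz": -0.179,"wx": 0,"wy": 0,"wz": 0,"jaw": 0.025},
  {"tx": -0.141,"ty": -0.025,"tz": -0.179,"wx": 0,"wy": 0,"wz": 0,"jaw": 0.025},
  {"tx": -0.141,"ty": -0.025,"tz": -0.179,"wx": 0,"wy": 0,"wz": 0,"jaw": 0.025},
])

```text
t: 6.88
position: [0.4681, 0.1803, 0.0099]
orientation: [0.179, 0.984, 0.0, 0.0]
contact_force: [-0.5, -0.2, 3.3]
finger_gap: 0.424
```

Request:
send_rows([
  {"tx": 0,"ty": 0,"tz": 0.02,"wx": 0,"wy": 0,"wz": 0,"jaw": 0.025},
  {"tx": 0,"ty": 0,"tz": 0.05,"wx": 0,"wy": 0,"wz": 0,"jaw": 0.025},
  {"tx": 0,"ty": 0,"tz": 0.09,"wx": 0,"wy": 0,"wz": 0,"jaw": 0.025},
  {"tx": 0,"ty": 0,"tz": 0.13,"wx": 0,"wy": 0,"wz": 0,"jaw": 0.025},
  {"tx": 0.01,"ty": 0.014,"tz": 0.15,"wx": 0,"wy": 0,"wz": 0,"jaw": 0.025},
  {"tx": 0.03,"ty": 0.04,"tz": 0.15,"wx": 0,"wy": 0,"wz": 0,"jaw": 0.025},
  {"tx": 0.052,"ty": 0.068,"tz": 0.15,"wx": 0,"wy": 0,"wz": 0,"jaw": 0.025},
  {"tx": 0.074,"ty": 0.096,"tz": 0.15,"wx": 0,"wy": 0,"wz": 0,"jaw": 0.025},
  {"tx": 0.096,"ty": 0.125,"tz": 0.15,"wx": 0,"wy": 0,"wz": 0,"jaw": 0.025},
  {"tx": 0.118,"ty": 0.153,"tz": 0.15,"wx": 0,"wy": 0,"wz": 0,"jaw": 0.025},
  {"tx": 0.131,"ty": 0.171,"tz": 0.14,"wx": 0,"wy": 0,"wz": 0,"jaw": 0.025},
  {"tx": 0.1353,"ty": 0.1764,"tz": 0.12,"wx": 0,"wy": 0,"wz": 0,"jaw": 0.025},
  {"tx": 0.1353,"ty": 0.1764,"tz": 0.104,"wx": 0,"wy": 0,"wz": 0,"jaw": 0.025},
  {"tx": 0.1353,"ty": 0.1764,"tz": 0.104,"wx": 0,"wy": 0,"wz": 0,"jaw": 0.025},
  {"tx": 0.1353,"ty": 0.1764,"tz": 0.104,"wx": 0,"wy": 0,"wz": 0,"jaw": 0.025},
])

```text
t: 8.13
position: [0.6027, 0.3564, 0.1129]
orientation: [0.179, 0.984, -0.001, -0.001]
contact_force: [0.4, 0.6, 0.1]
finger_gap: 0.425
```

```bash
python3 snap.py 3 wrist side
```

```text
(no output)
```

View pics/wrist3.png

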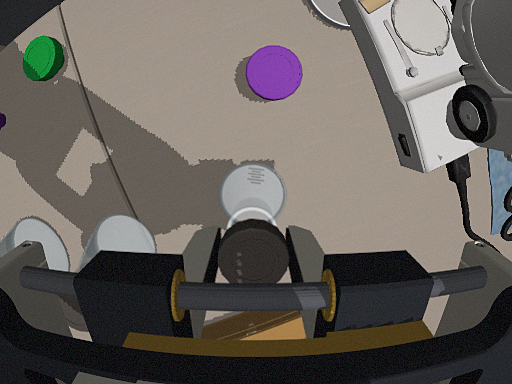

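View pics/sidec3.png

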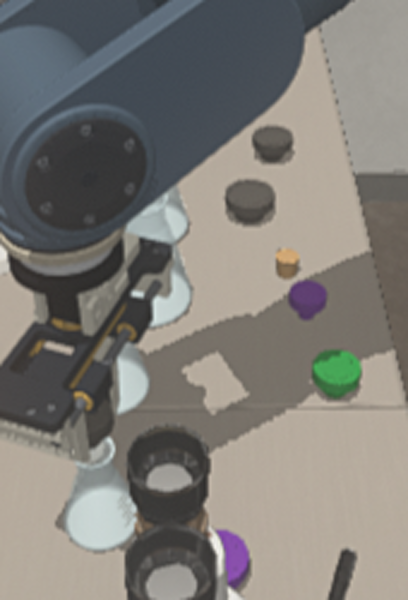

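The small stopper at (253,250) in the wrist view is centred over the small flask's mouth. I'm lowering it.

Request:
send_rows([
  {"tx": 0.0007,"ty": 0.0003,"tz": -0.006,"wx": 0,"wy": 0,"wz": 0,"jaw": 0.025},
  {"tx": 0.0007,"ty": 0.0003,"tz": -0.012,"wx": 0,"wy": 0,"wz": 0,"jaw": 0.025},
  {"tx": 0.0007,"ty": 0.0003,"tz": -0.018,"wx": 0,"wy": 0,"wz": 0,"jaw": 0.025},
  {"tx": 0.0007,"ty": 0.0003,"tz": -0.023,"wx": 0,"wy": 0,"wz": 0,"jaw": 0.025},
  {"tx": 0.0007,"ty": 0.0003,"tz": -0.027,"wx": 0,"wy": 0,"wz": 0,"jaw": 0.025},
  {"tx": 0.0007,"ty": 0.0003,"tz": -0.0285,"wx": 0,"wy": 0,"wz": 0,"jaw": 0.025},
  {"tx": 0.0007,"ty": 0.0003,"tz": -0.0285,"wx": 0,"wy": 0,"wz": 0,"jaw": 0.025},
  {"tx": 0.0007,"ty": 0.0003,"tz": -0.0285,"wx": 0,"wy": 0,"wz": 0,"jaw": 0.025},
])

```text
t: 8.9
position: [0.604, 0.357, 0.0852]
orientation: [0.179, 0.984, 0.0, 0.0]
contact_force: [0.1, 0.1, 0.1]
finger_gap: 0.424
```

Request:
send_rows([
  {"tx": 0,"ty": 0,"tz": -0.0008,"wx": 0,"wy": 0,"wz": 0,"jaw": 0.042},
  {"tx": 0,"ty": 0,"tz": -0.0008,"wx": 0,"wy": 0,"wz": 0,"jaw": 0.048},
  {"tx": 0,"ty": 0,"tz": -0.0008,"wx": 0,"wy": 0,"wz": 0,"jaw": 0.06},
  {"tx": 0,"ty": 0,"tz": -0.0008,"wx": 0,"wy": 0,"wz": 0,"jaw": 0.075},
  {"tx": 0,"ty": 0,"tz": -0.0008,"wx": 0,"wy": 0,"wz": 0,"jaw": 0.075},
  {"tx": 0,"ty": 0,"tz": 0.015,"wx": 0,"wy": 0,"wz": 0,"jaw": 0.075},
  {"tx": 0,"ty": 0,"tz": 0.04,"wx": 0,"wy": 0,"wz": 0,"jaw": 0.075},
  {"tx": 0,"ty": 0,"tz": 0.075,"wx": 0,"wy": 0,"wz": 0,"jaw": 0.075},
  {"tx": 0,"ty": 0,"tz": 0.105,"wx": 0,"wy": 0,"wz": 0,"jaw": 0.075},
  {"tx": 0,"ty": 0,"tz": 0.105,"wx": 0,"wy": 0,"wz": 0,"jaw": 0.075},
  {"tx": 0,"ty": 0,"tz": 0.105,"wx": 0,"wy": 0,"wz": 0,"jaw": 0.075},
])

```text
t: 9.82
position: [0.6046, 0.3573, 0.1921]
orientation: [0.179, 0.984, 0.001, 0.001]
contact_force: [-0.1, 0.5, -1.1]
finger_gap: 0.804
```

```bash
python3 snap.py 4 wrist
```

```text
(no output)
```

View pics/wrist4.png

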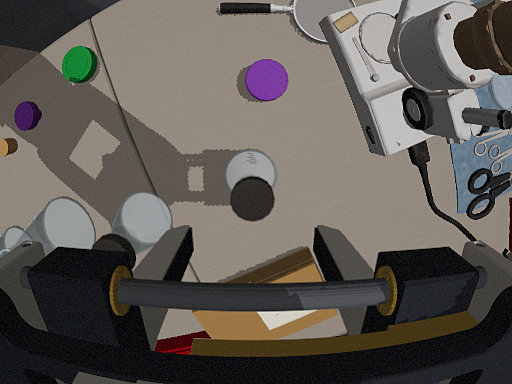

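The small stopper at (252,198) is seated. Next is the largest one.

Request:
send_rows([
  {"tx": -0.035,"ty": -0.02,"tz": 0,"wx": 0,"wy": 0,"wz": 0,"jaw": 0.093},
  {"tx": -0.06,"ty": -0.05,"tz": 0,"wx": 0,"wy": 0,"wz": 0,"jaw": 0.093},
  {"tx": -0.08,"ty": -0.085,"tz": 0,"wx": 0,"wy": 0,"wz": 0,"jaw": 0.093},
  {"tx": -0.1,"ty": -0.12,"tz": 0,"wx": 0,"wy": 0,"wz": 0,"jaw": 0.093},
  {"tx": -0.11,"ty": -0.16,"tz": 0,"wx": 0,"wy": 0,"wz": 0,"jaw": 0.093},
  {"tx": -0.12,"ty": -0.2,"tz": 0,"wx": 0,"wy": 0,"wz": 0,"jaw": 0.093},
  {"tx": -0.13,"ty": -0.24,"tz": 0,"wx": 0,"wy": 0,"wz": 0,"jaw": 0.093},
  {"tx": -0.142,"ty": -0.28,"tz": 0,"wx": 0,"wy": 0,"wz": 0,"jaw": 0.093},
  {"tx": -0.142,"ty": -0.32,"tz": 0,"wx": 0,"wy": 0,"wz": 0,"jaw": 0.093},
  {"tx": -0.142,"ty": -0.36,"tz": 0,"wx": 0,"wy": 0,"wz": 0,"jaw": 0.093},
  {"tx": -0.142,"ty": -0.4,"tz": 0,"wx": 0,"wy": 0,"wz": 0,"jaw": 0.093},
  {"tx": -0.142,"ty": -0.434,"tz": -0.01,"wx": 0,"wy": 0,"wz": 0,"jaw": 0.093},
  {"tx": -0.142,"ty": -0.434,"tz": -0.05,"wx": 0,"wy": 0,"wz": 0,"jaw": 0.093},
  {"tx": -0.142,"ty": -0.434,"tz": -0.09,"wx": 0,"wy": 0,"wz": 0,"jaw": 0.093},
  {"tx": -0.142,"ty": -0.434,"tz": -0.11,"wx": 0,"wy": 0,"wz": 0,"jaw": 0.093},
  {"tx": -0.142,"ty": -0.434,"tz": -0.11,"wx": 0,"wy": 0,"wz": 0,"jaw": 0.093},
  {"tx": -0.142,"ty": -0.434,"tz": -0.11,"wx": 0,"wy": 0,"wz": 0,"jaw": 0.093},
])

```text
t: 11.28
position: [0.4609, -0.0768, 0.0792]
orientation: [0.179, 0.984, 0.0, -0.002]
contact_force: [0.2, 0.8, 1.6]
finger_gap: 1.002
```

```bash
python3 snap.py 5 wrist
```

```text
(no output)
```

View pics/wrist5.png

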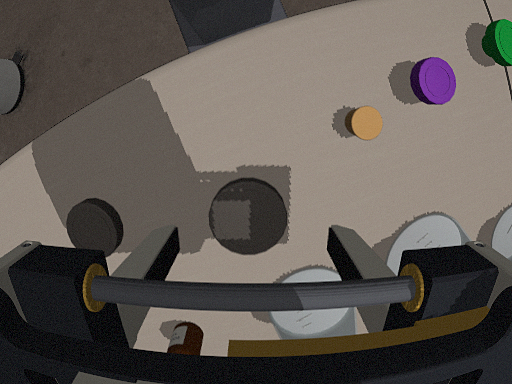

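The largest stopper at (248,216) lies between the open fingers.

Request:
send_rows([
  {"tx": 0.0005,"ty": 0,"tz": -0.03,"wx": 0,"wy": 0,"wz": 0,"jaw": 0.093},
  {"tx": 0.0005,"ty": 0,"tz": -0.053,"wx": 0,"wy": 0,"wz": 0,"jaw": 0.093},
  {"tx": 0.0005,"ty": 0,"tz": -0.066,"wx": 0,"wy": 0,"wz": 0,"jaw": 0.093},
  {"tx": 0.0005,"ty": 0,"tz": -0.07,"wx": 0,"wy": 0,"wz": 0,"jaw": 0.093},
  {"tx": 0.0005,"ty": 0,"tz": -0.07,"wx": 0,"wy": 0,"wz": 0,"jaw": 0.08},
  {"tx": 0.0005,"ty": 0,"tz": -0.07,"wx": 0,"wy": 0,"wz": 0,"jaw": 0.07},
  {"tx": 0.0005,"ty": 0,"tz": -0.07,"wx": 0,"wy": 0,"wz": 0,"jaw": 0.05},
  {"tx": 0.0005,"ty": 0,"tz": -0.07,"wx": 0,"wy": 0,"wz": 0,"jaw": 0.045},
  {"tx": 0.0005,"ty": 0,"tz": -0.07,"wx": 0,"wy": 0,"wz": 0,"jaw": 0.045},
  {"tx": 0.0005,"ty": 0,"tz": -0.07,"wx": 0,"wy": 0,"wz": 0,"jaw": 0.045},
  {"tx": 0.0005,"ty": 0,"tz": -0.07,"wx": 0,"wy": 0,"wz": 0,"jaw": 0.045},
  {"tx": 0.0005,"ty": 0,"tz": -0.07,"wx": 0,"wy": 0,"wz": 0,"jaw": 0.045},
])

```text
t: 12.33
position: [0.4628, -0.0771, 0.0108]
orientation: [0.179, 0.984, -0.0, 0.0]
contact_force: [-1.4, 0.1, 7.7]
finger_gap: 0.65
```

Request:
send_rows([
  {"tx": 0,"ty": 0,"tz": 0.02,"wx": 0,"wy": 0,"wz": 0,"jaw": 0.045},
  {"tx": 0,"ty": 0,"tz": 0.05,"wx": 0,"wy": 0,"wz": 0,"jaw": 0.045},
  {"tx": 0,"ty": 0,"tz": 0.09,"wx": 0,"wy": 0,"wz": 0,"jaw": 0.045},
  {"tx": 0,"ty": 0,"tz": 0.13,"wx": 0,"wy": 0,"wz": 0,"jaw": 0.045},
  {"tx": 0,"ty": 0.02,"tz": 0.155,"wx": 0,"wy": 0,"wz": 0,"jaw": 0.045},
  {"tx": 0.018,"ty": 0.045,"tz": 0.165,"wx": 0,"wy": 0,"wz": 0,"jaw": 0.045},
  {"tx": 0.04,"ty": 0.07,"tz": 0.165,"wx": 0,"wy": 0,"wz": 0,"jaw": 0.045},
  {"tx": 0.065,"ty": 0.098,"tz": 0.165,"wx": 0,"wy": 0,"wz": 0,"jaw": 0.045},
  {"tx": 0.09,"ty": 0.125,"tz": 0.165,"wx": 0,"wy": 0,"wz": 0,"jaw": 0.045},
  {"tx": 0.11,"ty": 0.143,"tz": 0.16,"wx": 0,"wy": 0,"wz": 0,"jaw": 0.045},
  {"tx": 0.1173,"ty": 0.1503,"tz": 0.152,"wx": 0,"wy": 0,"wz": 0,"jaw": 0.045},
  {"tx": 0.1173,"ty": 0.1503,"tz": 0.146,"wx": 0,"wy": 0,"wz": 0,"jaw": 0.045},
  {"tx": 0.1173,"ty": 0.1503,"tz": 0.146,"wx": 0,"wy": 0,"wz": 0,"jaw": 0.045},
  {"tx": 0.1173,"ty": 0.1503,"tz": 0.146,"wx": 0,"wy": 0,"wz": 0,"jaw": 0.045},
])

```text
t: 13.5
position: [0.5786, 0.0724, 0.1556]
orientation: [0.179, 0.984, -0.0, -0.001]
contact_force: [-0.6, -0.1, 0.2]
finger_gap: 0.649
```

```bash
python3 snap.py 6 wrist side
```

```text
(no output)
```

View pics/wrist6.png

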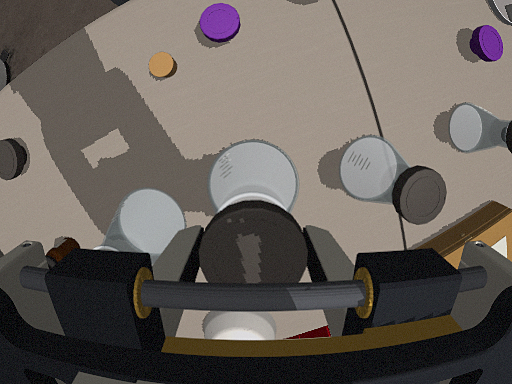

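View pics/sidec6.png

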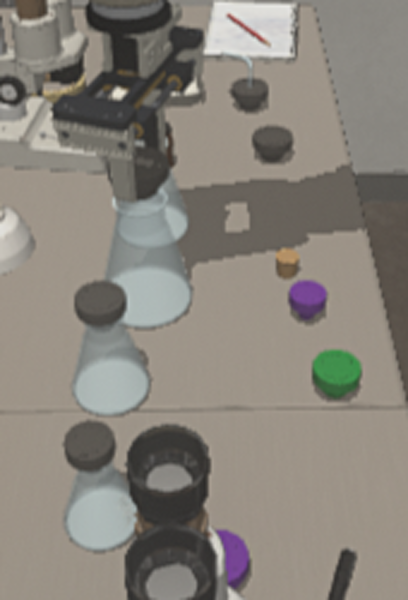

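The largest stopper at (253,245) is centred over the largest flask, and both earlier stoppers look seated in the side view. I'm lowering this one.

Request:
send_rows([
  {"tx": 0.0003,"ty": 0.0003,"tz": -0.006,"wx": 0,"wy": 0,"wz": 0,"jaw": 0.045},
  {"tx": 0.0003,"ty": 0.0003,"tz": -0.012,"wx": 0,"wy": 0,"wz": 0,"jaw": 0.045},
  {"tx": 0.0003,"ty": 0.0003,"tz": -0.018,"wx": 0,"wy": 0,"wz": 0,"jaw": 0.045},
  {"tx": 0.0003,"ty": 0.0003,"tz": -0.023,"wx": 0,"wy": 0,"wz": 0,"jaw": 0.045},
  {"tx": 0.0003,"ty": 0.0003,"tz": -0.027,"wx": 0,"wy": 0,"wz": 0,"jaw": 0.045},
  {"tx": 0.0003,"ty": 0.0003,"tz": -0.029,"wx": 0,"wy": 0,"wz": 0,"jaw": 0.045},
  {"tx": 0.0003,"ty": 0.0003,"tz": -0.029,"wx": 0,"wy": 0,"wz": 0,"jaw": 0.045},
  {"tx": 0.0003,"ty": 0.0003,"tz": -0.029,"wx": 0,"wy": 0,"wz": 0,"jaw": 0.045},
])

```text
t: 14.27
position: [0.58, 0.0736, 0.127]
orientation: [0.179, 0.984, -0.0, 0.0]
contact_force: [-0.1, -0.5, -1.3]
finger_gap: 0.654
```

Request:
send_rows([
  {"tx": 0,"ty": 0,"tz": 0,"wx": 0,"wy": 0,"wz": 0,"jaw": 0.064},
  {"tx": 0,"ty": 0,"tz": 0,"wx": 0,"wy": 0,"wz": 0,"jaw": 0.07},
  {"tx": 0,"ty": 0,"tz": 0,"wx": 0,"wy": 0,"wz": 0,"jaw": 0.08},
  {"tx": 0,"ty": 0,"tz": 0,"wx": 0,"wy": 0,"wz": 0,"jaw": 0.09},
  {"tx": 0,"ty": 0,"tz": 0,"wx": 0,"wy": 0,"wz": 0,"jaw": 0.09},
  {"tx": 0,"ty": 0,"tz": 0.015,"wx": 0,"wy": 0,"wz": 0,"jaw": 0.09},
  {"tx": 0,"ty": 0,"tz": 0.04,"wx": 0,"wy": 0,"wz": 0,"jaw": 0.09},
  {"tx": 0,"ty": 0,"tz": 0.075,"wx": 0,"wy": 0,"wz": 0,"jaw": 0.09},
  {"tx": 0,"ty": 0,"tz": 0.09,"wx": 0,"wy": 0,"wz": 0,"jaw": 0.09},
  {"tx": 0,"ty": 0,"tz": 0.09,"wx": 0,"wy": 0,"wz": 0,"jaw": 0.09},
  {"tx": 0,"ty": 0,"tz": 0.09,"wx": 0,"wy": 0,"wz": 0,"jaw": 0.09},
])

```text
t: 15.18
position: [0.5802, 0.0736, 0.2175]
orientation: [0.179, 0.984, 0.0, 0.001]
contact_force: [1.0, 0.1, -0.2]
finger_gap: 0.968
```

```bash
python3 snap.py 7 wrist
```

```text
(no output)
```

View pics/wrist7.png

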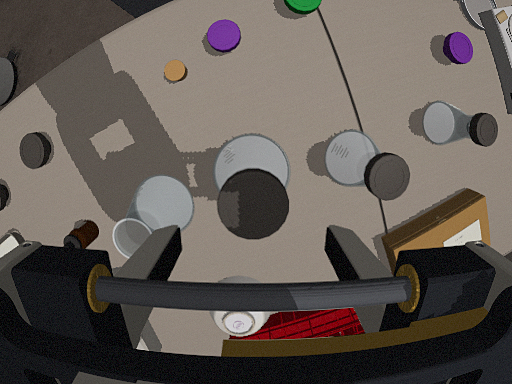

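The largest stopper at (252,203) is seated. The last one is the large plain stopper, at (35,150) in this view.

Request:
send_rows([
  {"tx": -0.018,"ty": -0.03,"tz": 0,"wx": 0,"wy": 0,"wz": 0,"jaw": 0.09},
  {"tx": -0.036,"ty": -0.065,"tz": 0,"wx": 0,"wy": 0,"wz": 0,"jaw": 0.09},
  {"tx": -0.055,"ty": -0.1,"tz": 0,"wx": 0,"wy": 0,"wz": 0,"jaw": 0.09},
  {"tx": -0.074,"ty": -0.135,"tz": 0,"wx": 0,"wy": 0,"wz": 0,"jaw": 0.09},
  {"tx": -0.093,"ty": -0.17,"tz": 0,"wx": 0,"wy": 0,"wz": 0,"jaw": 0.09},
  {"tx": -0.112,"ty": -0.205,"tz": 0,"wx": 0,"wy": 0,"wz": 0,"jaw": 0.09},
  {"tx": -0.131,"ty": -0.24,"tz": -0.005,"wx": 0,"wy": 0,"wz": 0,"jaw": 0.09},
  {"tx": -0.148,"ty": -0.27,"tz": -0.02,"wx": 0,"wy": 0,"wz": 0,"jaw": 0.09},
  {"tx": -0.1533,"ty": -0.282,"tz": -0.05,"wx": 0,"wy": 0,"wz": 0,"jaw": 0.09},
  {"tx": -0.1533,"ty": -0.282,"tz": -0.09,"wx": 0,"wy": 0,"wz": 0,"jaw": 0.09},
  {"tx": -0.1533,"ty": -0.282,"tz": -0.125,"wx": 0,"wy": 0,"wz": 0,"jaw": 0.09},
  {"tx": -0.1533,"ty": -0.282,"tz": -0.135,"wx": 0,"wy": 0,"wz": 0,"jaw": 0.09},
  {"tx": -0.1533,"ty": -0.282,"tz": -0.135,"wx": 0,"wy": 0,"wz": 0,"jaw": 0.09},
  {"tx": -0.1533,"ty": -0.282,"tz": -0.135,"wx": 0,"wy": 0,"wz": 0,"jaw": 0.09},
])

```text
t: 16.4
position: [0.4269, -0.2083, 0.0824]
orientation: [0.179, 0.984, 0.0, -0.0]
contact_force: [-0.7, -0.2, 0.4]
finger_gap: 0.969
```

```bash
python3 snap.py 8 wrist
```

```text
(no output)
```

View pics/wrist8.png

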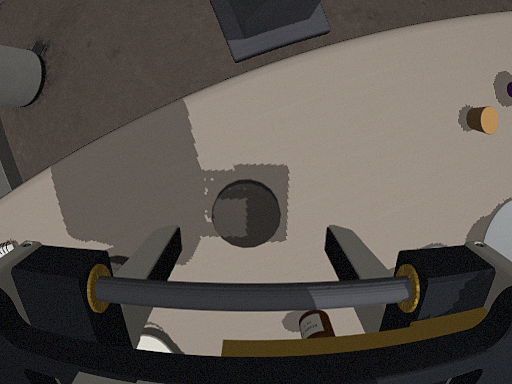

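The large stopper at (246,213) lies between the fingers, and the tubed one is clear to the left.

Request:
send_rows([
  {"tx": 0,"ty": 0,"tz": -0.03,"wx": 0,"wy": 0,"wz": 0,"jaw": 0.09},
  {"tx": 0,"ty": 0,"tz": -0.055,"wx": 0,"wy": 0,"wz": 0,"jaw": 0.09},
  {"tx": 0,"ty": 0,"tz": -0.068,"wx": 0,"wy": 0,"wz": 0,"jaw": 0.09},
  {"tx": 0,"ty": 0,"tz": -0.072,"wx": 0,"wy": 0,"wz": 0,"jaw": 0.09},
  {"tx": 0,"ty": 0,"tz": -0.072,"wx": 0,"wy": 0,"wz": 0,"jaw": 0.075},
  {"tx": 0,"ty": 0,"tz": -0.072,"wx": 0,"wy": 0,"wz": 0,"jaw": 0.062},
  {"tx": 0,"ty": 0,"tz": -0.072,"wx": 0,"wy": 0,"wz": 0,"jaw": 0.045},
  {"tx": 0,"ty": 0,"tz": -0.072,"wx": 0,"wy": 0,"wz": 0,"jaw": 0.035},
  {"tx": 0,"ty": 0,"tz": -0.072,"wx": 0,"wy": 0,"wz": 0,"jaw": 0.035},
  {"tx": 0,"ty": 0,"tz": -0.072,"wx": 0,"wy": 0,"wz": 0,"jaw": 0.035},
  {"tx": 0,"ty": 0,"tz": -0.072,"wx": 0,"wy": 0,"wz": 0,"jaw": 0.035},
  {"tx": 0,"ty": 0,"tz": -0.072,"wx": 0,"wy": 0,"wz": 0,"jaw": 0.035},
])

```text
t: 17.45
position: [0.427, -0.2086, 0.0106]
orientation: [0.179, 0.984, -0.0, 0.0]
contact_force: [-1.1, 1.7, 6.1]
finger_gap: 0.579
```

Request:
send_rows([
  {"tx": 0,"ty": 0,"tz": 0.02,"wx": 0,"wy": 0,"wz": 0,"jaw": 0.035},
  {"tx": 0,"ty": 0,"tz": 0.05,"wx": 0,"wy": 0,"wz": 0,"jaw": 0.035},
  {"tx": 0,"ty": 0,"tz": 0.09,"wx": 0,"wy": 0,"wz": 0,"jaw": 0.035},
  {"tx": 0,"ty": 0,"tz": 0.13,"wx": 0,"wy": 0,"wz": 0,"jaw": 0.035},
  {"tx": 0.01,"ty": 0.01,"tz": 0.155,"wx": 0,"wy": 0,"wz": 0,"jaw": 0.035},
  {"tx": 0.03,"ty": 0.03,"tz": 0.16,"wx": 0,"wy": 0,"wz": 0,"jaw": 0.035},
  {"tx": 0.055,"ty": 0.055,"tz": 0.16,"wx": 0,"wy": 0,"wz": 0,"jaw": 0.035},
  {"tx": 0.08,"ty": 0.08,"tz": 0.16,"wx": 0,"wy": 0,"wz": 0,"jaw": 0.035},
  {"tx": 0.105,"ty": 0.105,"tz": 0.16,"wx": 0,"wy": 0,"wz": 0,"jaw": 0.035},
  {"tx": 0.13,"ty": 0.129,"tz": 0.155,"wx": 0,"wy": 0,"wz": 0,"jaw": 0.035},
  {"tx": 0.148,"ty": 0.147,"tz": 0.145,"wx": 0,"wy": 0,"wz": 0,"jaw": 0.035},
  {"tx": 0.154,"ty": 0.152,"tz": 0.134,"wx": 0,"wy": 0,"wz": 0,"jaw": 0.035},
  {"tx": 0.154,"ty": 0.152,"tz": 0.132,"wx": 0,"wy": 0,"wz": 0,"jaw": 0.035},
  {"tx": 0.154,"ty": 0.152,"tz": 0.132,"wx": 0,"wy": 0,"wz": 0,"jaw": 0.035},
  {"tx": 0.154,"ty": 0.152,"tz": 0.132,"wx": 0,"wy": 0,"wz": 0,"jaw": 0.035},
])

```text
t: 18.7
position: [0.5799, -0.0573, 0.1422]
orientation: [0.179, 0.984, -0.0, -0.0]
contact_force: [-0.0, -0.2, -0.4]
finger_gap: 0.574
```

```bash
python3 snap.py 9 wrist
```

```text
(no output)
```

View pics/wrist9.png

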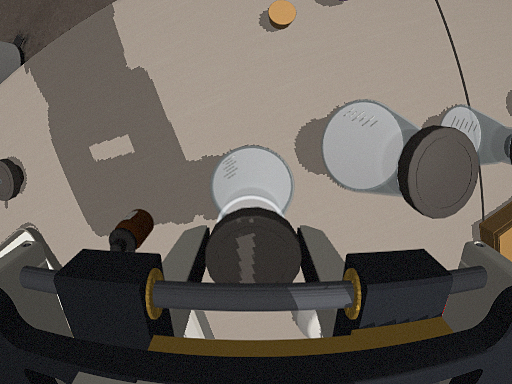

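The large stopper at (253,248) is centred over the large flask, and the brown bottle is clear. I'm lowering it.

Request:
send_rows([
  {"tx": 0,"ty": 0,"tz": -0.006,"wx": 0,"wy": 0,"wz": 0,"jaw": 0.035},
  {"tx": 0,"ty": 0,"tz": -0.012,"wx": 0,"wy": 0,"wz": 0,"jaw": 0.035},
  {"tx": 0,"ty": 0,"tz": -0.018,"wx": 0,"wy": 0,"wz": 0,"jaw": 0.035},
  {"tx": 0,"ty": 0,"tz": -0.023,"wx": 0,"wy": 0,"wz": 0,"jaw": 0.035},
  {"tx": 0,"ty": 0,"tz": -0.027,"wx": 0,"wy": 0,"wz": 0,"jaw": 0.035},
  {"tx": 0,"ty": 0,"tz": -0.0293,"wx": 0,"wy": 0,"wz": 0,"jaw": 0.035},
  {"tx": 0,"ty": 0,"tz": -0.0293,"wx": 0,"wy": 0,"wz": 0,"jaw": 0.035},
  {"tx": 0,"ty": 0,"tz": -0.0293,"wx": 0,"wy": 0,"wz": 0,"jaw": 0.035},
])

```text
t: 19.42
position: [0.5808, -0.0565, 0.1128]
orientation: [0.179, 0.984, -0.0, 0.0]
contact_force: [0.3, -1.2, -0.8]
finger_gap: 0.576
```

Release, lift, and draw back so the cameras have a clear view.

Request:
send_rows([
  {"tx": 0,"ty": 0,"tz": 0,"wx": 0,"wy": 0,"wz": 0,"jaw": 0.057},
  {"tx": 0,"ty": 0,"tz": 0,"wx": 0,"wy": 0,"wz": 0,"jaw": 0.063},
  {"tx": 0,"ty": 0,"tz": 0,"wx": 0,"wy": 0,"wz": 0,"jaw": 0.075},
  {"tx": 0,"ty": 0,"tz": 0,"wx": 0,"wy": 0,"wz": 0,"jaw": 0.085},
  {"tx": 0,"ty": 0,"tz": 0,"wx": 0,"wy": 0,"wz": 0,"jaw": 0.085},
  {"tx": 0,"ty": 0,"tz": 0.015,"wx": 0,"wy": 0,"wz": 0,"jaw": 0.085},
  {"tx": 0,"ty": 0,"tz": 0.04,"wx": 0,"wy": 0,"wz": 0,"jaw": 0.085},
  {"tx": 0,"ty": 0,"tz": 0.08,"wx": 0,"wy": 0,"wz": 0,"jaw": 0.085},
  {"tx": 0,"ty": 0,"tz": 0.12,"wx": 0,"wy": 0,"wz": 0,"jaw": 0.085},
  {"tx": -0.03,"ty": 0,"tz": 0.14,"wx": 0,"wy": 0,"wz": 0,"jaw": 0.085},
  {"tx": -0.06,"ty": 0,"tz": 0.15,"wx": 0,"wy": 0,"wz": 0,"jaw": 0.085},
  {"tx": -0.1,"ty": 0,"tz": 0.15,"wx": 0,"wy": 0,"wz": 0,"jaw": 0.085},
  {"tx": -0.14,"ty": 0,"tz": 0.15,"wx": 0,"wy": 0,"wz": 0,"jaw": 0.085},
  {"tx": -0.18,"ty": 0,"tz": 0.15,"wx": 0,"wy": 0,"wz": 0,"jaw": 0.085},
  {"tx": -0.22,"ty": 0,"tz": 0.15,"wx": 0,"wy": 0,"wz": 0,"jaw": 0.085},
  {"tx": -0.24,"ty": 0,"tz": 0.15,"wx": 0,"wy": 0,"wz": 0,"jaw": 0.085},
  {"tx": -0.24,"ty": 0,"tz": 0.15,"wx": 0,"wy": 0,"wz": 0,"jaw": 0.085},
  {"tx": -0.24,"ty": 0,"tz": 0.15,"wx": 0,"wy": 0,"wz": 0,"jaw": 0.085},
])

```text
t: 20.92
position: [0.3406, -0.0565, 0.2634]
orientation: [0.179, 0.984, -0.0, 0.001]
contact_force: [0.3, -0.9, -0.4]
finger_gap: 0.912
```

```bash
python3 snap.py 10 side scene
python3 - <<'E'
from h import *
t=np.linspace(0,2*np.pi,80)
F=dict(s=(.6034,.3567,.092,.040,.066),m=(.6082,.2054,.106,.047,.078),L=(.5807,-.0566,.12,.054,.09),XL=(.5801,.0732,.134,.061,.102))
for cam,(a,b,c,e) in dict(side=(190,100,330,350),scene=(120,140,320,300)).items():
    p,d,z=load(cam+'10.npz');k=2.4 if cam=='side' else 3.7
    im=cv2.resize(p[b:e,a:c,::-1],None,fx=k,fy=k,interpolation=cv2.INTER_CUBIC)
    W=cloud(z)
    for n,(x,y,h,D,B) in F.items():
        for hh,DD,col in ((h+.016,D,(0,255,0)),(h,D,(255,255,0)),(0,B,(0,255,255))):
            q=(proj(z,np.stack([x+DD/2*np.cos(t),y+DD/2*np.sin(t),0*t+hh],-1))-[a,b]+.5)*k
            cv2.polylines(im,[q.astype(np.int32).reshape(-1,1,2)],True,col,1)
        m=(d>0)&(np.hypot(W[...,0]-x,W[...,1]-y)<D/2+.015)&(W[...,2]>h+.011)&(W[...,2]<h+.04)
        Q=W[m]
        if len(Q)>10:
            g=np.linalg.lstsq(np.c_[Q[:,:2]-[x,y],np.ones(len(Q))],Q[:,2],rcond=None)[0]
            print(cam,n,len(Q),'xmid',((Q.min(0)+Q.max(0))/2*1000).round(1)[:2],'top-h',((np.median(Q[:,2])-h)*1000).round(1),'tilt',g[:2].round(3))
    cv2.imwrite(f'pics/fin_{cam}.png',im)
E
```

```text
side s 294 xmid [605.  358.8] top-h 15.5 tilt [-0.    -0.021]
side m 265 xmid [609.2 206.1] top-h 15.4 tilt [ 0.003 -0.022]
side L 178 xmid [582.2 -52.4] top-h 15.2 tilt [ 0.006 -0.014]
side XL 317 xmid [580.7  76.3] top-h 15.2 tilt [ 0.007 -0.017]
scene s 143 xmid [606.4 357.2] top-h 15.8 tilt [ 0.022 -0.027]
scene m 150 xmid [610.2 206.7] top-h 15.7 tilt [ 0.021 -0.021]
scene L 139 xmid [582.5 -55.6] top-h 16.0 tilt [-0.    -0.009]
scene XL 209 xmid [580.9  74.7] top-h 16.0 tilt [ 0.011 -0.025]
```

View pics/fin_side.png

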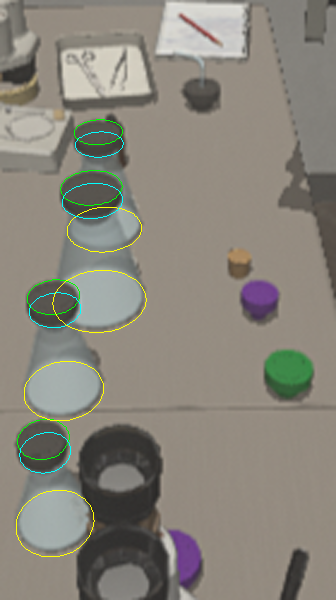

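View pics/fin_scene.png

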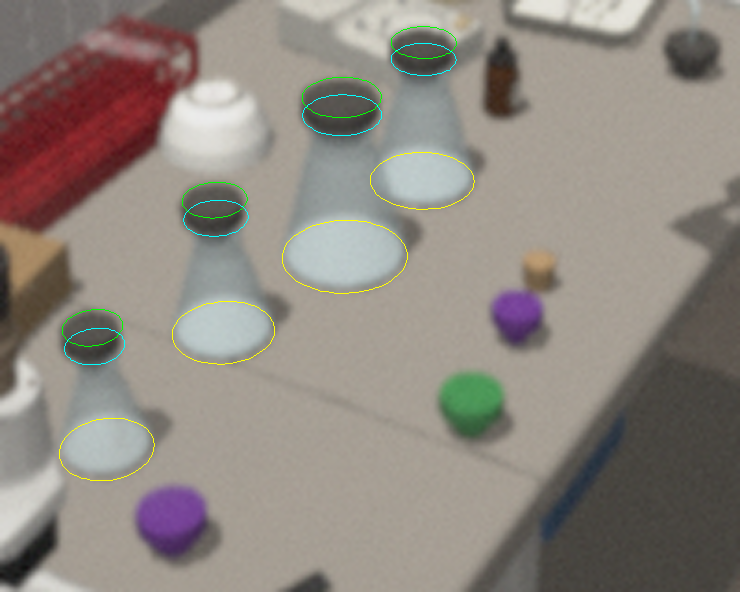

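All four heads sit 15–16 mm above their lips, level and centred. The flasks, tubed stopper, cork and look-alikes are where they started, and the arm is clear. Handing in.

```bash
python3 -c "
from workcell import *
print(hand_in())"
```

```text
the job is handed in; nothing more can be done
None
```

All four plain rubber stoppers are in their matching flasks, small to small up to largest to largest, and the job is handed in. It took about 21 s of the 99 s allowed. The hand-in reports no verdict, so the checks below are my own.

- **Seating:** In the last side and scene pictures each head top is 15–16 mm above its lip, where full seating is 16 mm. Measured tilt is at most about 0.035 rad, within the 0.15 rad limit.
- **Centring:** Outlines drawn for fully seated stoppers match both pictures. The stopper centres come out within about 3 mm of the neck centres. The exception is the large one, which reads 4.5 mm off in the side view but 2 mm in the scene view. That side reading is likely biased, because the camera sees only the near side of the head.
- **Everything else:** The flask bases still match their starting outlines. By eye, the tubed stopper, the cork and the green and purple look-alikes have not moved. The gripper is open and clear of everything.
- **Failed checks:** No check failed. The first move call was refused because its rows lacked some keys, and it moved nothing.

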